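Stack a sieve column on the shaker

TASK

Build the sieve column on the plate of the shaker, one piece at a time from the bottom up: the white receiver pan in the middle of the plate, on it the fine blue sieve, then the medium yellow one, then the coarse red one, and the dark grey cover on top. Each piece must sit fully home in the one below, and the column must stand upright and let go of at the end. Leave the beaker and the jar where they stand.

Things in the scene. Friction and masses are not known exactly. Their poses are not given: they have to be found in the camera images.
- pan: Receiver pan of the sieve set: white plastic round pan with a closed flat floor, 64 mm outside diameter, straight wall 3 mm thick, mouth 58 mm inside, 24 mm high, floor 3 mm thick, no spigot. About 70 g. Loose, stands upright. Origin: centre of the underside, z up along its axis.
- sieve_fine: Fine sieve: blue ring, steel mesh of 2 mm; round frame 64 mm outside, 58 mm inside the mouth, 28 mm high, 70 g, loose, upright. Lowest 6 mm: spigot of 54 mm (50 mm at its foot) that enters the mouth below until the shoulder meets the rim; grip the straight wall 6-28 mm up. Origin: centre of underside, z up. Seated, origin is 22 mm above a sieve's, 18 mm above the pan's.
- sieve_medium: Medium sieve: yellow ring, steel mesh of 4.5 mm; round frame 64 mm outside, 58 mm inside the mouth, 28 mm high, 70 g, loose, upright. Lowest 6 mm: spigot of 54 mm (50 mm at its foot) that enters the mouth below until the shoulder meets the rim; grip the straight wall 6-28 mm up. Origin: centre of underside, z up. Seated, origin is 22 mm above a sieve's, 18 mm above the pan's.
- sieve_coarse: Coarse sieve: red ring, wide steel mesh of 8.5 mm; round frame 64 mm outside, 58 mm inside the mouth, 28 mm high, 70 g, loose, upright. Lowest 6 mm: spigot of 54 mm (50 mm at its foot) that enters the mouth below until the shoulder meets the rim; grip the straight wall 6-28 mm up. Origin: centre of underside, z up. Seated, origin is 22 mm above a sieve's, 18 mm above the pan's.
- cover: Cover: dark grey disc, 64 mm diameter, 6 to 11 mm above its origin; below it a 6 mm spigot (54 mm, 50 mm at its foot), on top a round knob to lift it by: neck 16 mm diameter from 11 to 15 mm, knob 22 mm diameter from 15 to 29 mm. 60 g, loose, upright. Origin: centre of the underside, z up. Seated on a sieve its origin is 22 mm above that sieve's.
- shaker: Small shaker, off: cream housing 170 x 150 mm, blue front panel; right above its origin a round aluminium plate 94 mm across with a dark mat. The mat, where the pan stands, is 85 mm above the origin, within a lip 4 mm high, 83 mm inside. Does not move. Origin: centre of the underside, x from front to back, z up. Stands left or right of the work.
- heater: Bystander: dry-block heater, white housing 170 x 150 mm, aluminium tube block on top with a few small green-capped tubes, 81 mm high in all. Too heavy to move. Stands on the other side from the shaker. Origin: centre of the underside.
- beaker: Bystander: empty glass beaker, 50 mm diameter at the rim, 70 mm high, loose. Origin: centre of the underside. Leave it standing where it is.
- jar: Bystander: amber glass sample jar with white lid, 44 mm diameter, 60 mm high, loose. Origin: centre of the underside. Leave it standing where it is.

How it is judged:
By the outcome, as a careful person would: the job done as asked, in the order asked, and still so for the second after the job is handed in, with the robot touching nothing.
It also fails if it takes over 118 s, if anything falls off the work surface, if the arm or the gripper's body presses on something with over 40 N, if the wrist force passes 120 N, or if a joint passes its speed limit or range.

ROBOT

A 6-joint arm with a two-finger parallel gripper is mounted at the origin on the work surface. World frame = base frame: x ahead of the robot, y to its left, z up, the work surface at z = 0. Lengths are in m, angles in degrees, forces in N, time in s.
With the tool pointing down it reaches from about 0.425 to 0.95 m from the base axis. Payload 14.7 kg.
Tool frame: the origin (TCP) lies on the centre line of the jaws, within the pads' length; the fingertips stand 8 mm ahead of it and the grasp point (between the pads) lies 11 mm behind it; z points along the fingers, y is the line along which they close (so a half turn about z gives the same grasp; the last joint's range is limited). The gripper opens to 85 mm and grips with 20 to 120 N. Pads are 22 mm wide; open, the fingers measure 114 mm over their backs; the gripper's body (76 mm by 85 mm) begins 54 mm behind the grasp point. The pads swing forward as they close: fully open they stand 13 mm farther back than shut.
Start: joints at [-71.425, 27.513, 91.461, -0, 61.026, -2.67], TCP at [0.236, -0.606, 0.239] pointing down, gripper open.
Joint ranges: [-157.49, 157.49], [-46.99, 117.5], [13.45, 153.17], [-89.5, 269.5], [5.16, 153.95], [-167.48, 167.48]. Speed limits (degrees/s): [108.29, 108.29, 136.94, 172.46, 172.46, 172.46].

INTERFACE

Orientations are given as [roll, pitch, yaw] about the fixed x, y, z axes, in that order (R = Rz(yaw) Ry(pitch) Rx(roll)).
In Python, from bench import readout, cams, env gives the robot as it stands. The module is installed in compiled form; this text tells all that it offers.
- The arm moves only by the shell command python3 -m pendant 'ROWS'. ROWS is a JSON object whose one key "deltas" holds a list of rows, each a list of 7 numbers: the opening, from -1 (shut) to 1 (fully open), then the shift along the tool's x, y, z in cm, then the turn, a rotation vector about the tool's x, y, z in rad. In form: {"deltas": [[gripper, tx, ty, tz, rx, ry, rz], ...]}. A call has 1 to 20 rows; each row is the pose to reach, as a shift and turn from the pose commanded when the call began, along the tool's axes at that moment; what a row does not reach only later rows make up. A row lasts 1/10 s, in which the tool goes at most 50 mm and 8.59 degrees, less where a joint would pass 70% of its speed; a pose out of reach is approached as far as the arm can. A call with a gripper value outside its range is refused whole. The fingers move at their own pace and stop on an object; the grip force is fixed at half the most. Time passes only in rows, so rows that repeat a pose let the fingers close. It gives the time, the measured TCP pose, the force, the opening and the grip force at its end, in the units of the state.
- readout.sense(): the state, without advancing time (a new reading comes with each control period).
- cams.capture(name): name is "scene" or "top"; returns (picture, depth): 384x512x3 uint8, blue, green, red; 384x512 float32, m along the optical axis (not along the pixel's ray), 0 where there is no reading.
- cams.camera_info(name): a dict with "fx", "fy", "cx", "cy" (pixels), "xyz" and "attitude" of the camera in the world. Camera axes: x right, y down, z forward; pixel columns grow to the right and rows downward; lengths in m; the calibration is good to about 2 mm. A picture is of the moment at which its call begins. camera_info takes no time and is no camera call.
- env.finish_job(): hands the job in; it is judged then, once.
The state is a dict: "clock": time; "joint_pos": joint angles; "dq": joint speeds; "joint_torque": joint torques, N m; "eef_pos": TCP position; "tool_rot": TCP orientation; "contact_force": force on the tool from outside, world axes, zero at the start; "torque": the same for the moment, N m; "finger_gap": finger opening in m; "grip_force": force on a finger pad.
Only numpy, scipy, OpenCV 4.12 (cv2) and the standard library are available. Lean on these libraries where they do the work, as an engineer would, in place of code of your own. Each camera call takes 0.05 s, during which the arm holds its last target. There are 200 camera calls.

## Working session

There is one attempt and no reset: what is moved stays moved. The work goes in short steps, Python scripts to look and compute and a shell command to move; the robot and the scene stay as the last step left them, time stands still between calls to the robot, and variables do not carry over. Pictures are saved under pics/ and viewed, at most 14 in all, crops included, and the job is handed in when it is done.

```bash
mkdir -p pics
python3 - <<'E'
from bench import readout,cams
import cv2,numpy as np
print(readout.sense())
for n in("scene","top"):
    p,d=cams.capture(n); cv2.imwrite(f"pics/{n}0.png",p); np.save(f"pics/{n}0.npy",d); print(n,cams.camera_info(n))
E
```

```text
{'clock': 0.0, 'joint_pos': array([-7.14269392e+01,  2.75500071e+01,  9.14942534e+01, -4.36327200e-04,
        6.10257106e+01, -2.66921571e+00]), 'dq': array([ 0.0315871 ,  0.08488003, -0.09320405,  0.04763079,  0.02400844,
        0.01311861]), 'joint_torque': array([-5.38608438e-03, -9.50655198e+01, -4.30181122e+01, -4.05213805e-04,
        1.23059828e-02, -6.61559767e-06]), 'eef_pos': array([ 0.23539904, -0.60544178,  0.23866739]), 'tool_rot': array([-1.79930087e+02, -2.87749526e-03,  2.12424863e+01]), 'contact_force': array([ 0.41128542, -0.0138954 , -0.07827994]), 'torque': array([ 0.00444642, -0.01863504, -0.0198978 ]), 'grip_force': 0.0, 'finger_gap': 0.08572487828090908}
scene {'fx': 466.20347322122194, 'fy': 466.20347322122194, 'cx': 252.83854317774455, 'cy': 196.8877430649512, 'xyz': array([1.31507505, 0.18765805, 0.94214944]), 'attitude': array([-138.78421131,   -1.14647644,  104.52837515])}
top {'fx': 391.4919625782185, 'fy': 391.4919625782185, 'cx': 263.49438680765934, 'cy': 185.99303077410337, 'xyz': array([ 4.33892193e-01, -6.89766493e-05,  9.26615267e-01]), 'attitude': array([-171.94436433,   -1.07739411,  -91.46687832])}
```

View pics/top0.png

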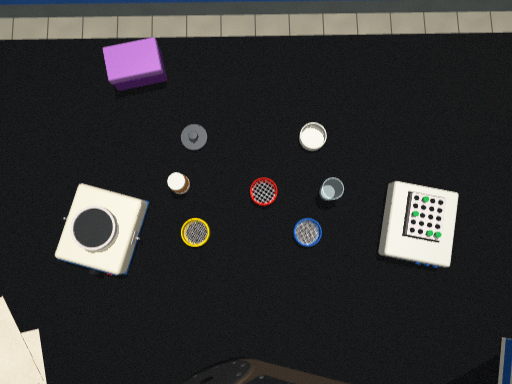

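View pics/scene0.png

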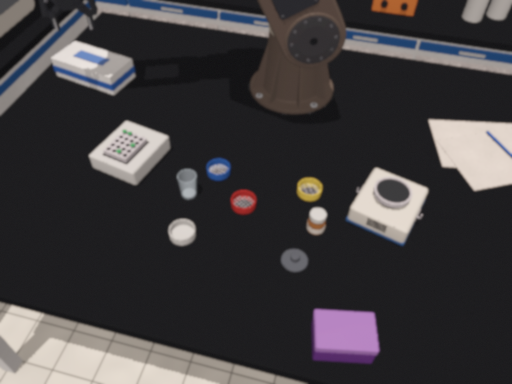

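The top view shows, as (column, row): the shaker on the left with its plate at about (95,230), cover (194,137), jar (178,182), yellow (195,232), red (263,191), pan (312,137), blue (307,232), beaker (331,189), and the heater at right. The scene view shows the same layout, with nothing occluded.

```bash
cat > h.py <<'E'
import numpy as np,cv2
from scipy.spatial.transform import Rotation as R
from bench import cams,readout
def pose(n):
    i=cams.camera_info(n); return i,R.from_euler('xyz',i['attitude'],degrees=True).as_matrix(),np.array(i['xyz'])
def rays(n,uv):
    i,M,t=pose(n); uv=np.atleast_2d(uv).astype(float)
    return np.c_[(uv[:,0]-i['cx'])/i['fx'],(uv[:,1]-i['cy'])/i['fy'],np.ones(len(uv))]@M.T,t
def plane(n,uv,z):
    d,t=rays(n,uv); return t+d*((z-t[2])/d[:,2])[:,None]
def cloud(n,d):
    h,w=d.shape; u,v=np.meshgrid(np.arange(w),np.arange(h)); r,t=rays(n,np.c_[u.ravel(),v.ravel()])
    return (t+r*d.reshape(-1,1)).reshape(h,w,3)
def circ(P):
    (x,y),r=cv2.minEnclosingCircle(P[:,:2].astype(np.float32)); return np.array([x,y]),r
E
cat > m.py <<'E'
from h import *
import sys
seeds={'top':dict(pan=(312,137,.024),cover=(194,137,.029),fine=(307,232,.028),medium=(195,232,.028),coarse=(263,191,.028),mat=(95,229,.089),jar=(178,182,.06),beaker=(331,189,.07)),
'scene':dict(pan=(182,232,.024),cover=(295,260,.029),fine=(218,169,.028),medium=(310,189,.028),coarse=(243,202,.028),mat=(392,192,.089))}
for n in seeds:
    p=cv2.imread(f'pics/{n}0.png'); d=np.load(f'pics/{n}0.npy'); C=cloud(n,d)
    z0=C[...,2][(p.max(2)<25)&(d>0)]; print(n,'table z',np.percentile(z0,[10,50,90]).round(4))
    for k,(u,v,h) in seeds[n].items():
        vv,uu=np.mgrid[v-28:v+29,u-28:u+29]; c=C[v-28:v+29,u-28:u+29]
        lo=h-.006
        if k=='cover': lo=.004
        m=(c[...,2]>lo)&(c[...,2]<h+.008)
        _,lab,st,ce=cv2.connectedComponentsWithStats(m.astype(np.uint8))
        j=1+np.argmax(st[1:,4]); m=lab==j
        zz=c[...,2][m]; P=plane(n,np.c_[uu[m],vv[m]],.011 if k=='cover' else h)
        q,r=circ(P); q2,r2=circ(c[m])
        print(n,k,'ray',q.round(4),'r',round(r,4),'| depth',q2.round(4),round(r2,4),'z',np.percentile(zz,[5,50,95]).round(4),len(zz))
E
python3 m.py
```

```text
top table z [-0.0014  0.0007  0.0028]
top pan ray [ 0.6815 -0.1398] r 0.0329 | depth [ 0.6815 -0.141 ] 0.0324 z [0.0193 0.024  0.0266] 134
top cover ray [0.6883 0.1422] r 0.0334 | depth [0.6894 0.1425] 0.0338 z [0.0089 0.012  0.0298] 549
top fine ray [ 0.454  -0.1175] r 0.0322 | depth [ 0.4542 -0.1179] 0.0321 z [0.0251 0.0285 0.0311] 122
top medium ray [0.4602 0.1387] r 0.0324 | depth [0.4598 0.1392] 0.0324 z [0.0246 0.0281 0.0312] 127
top coarse ray [ 0.5503 -0.0198] r 0.0322 | depth [ 0.5504 -0.0195] 0.032 z [0.0248 0.0285 0.0312] 124
top mat ray [0.4725 0.3432] r 0.0484 | depth [0.4732 0.344 ] 0.0483 z [0.0839 0.0865 0.0907] 1570
top jar ray [0.5733 0.1754] r 0.0204 | depth [0.5735 0.176 ] 0.0201 z [0.0579 0.0605 0.0631] 251
top beaker ray [ 0.5471 -0.1722] r 0.0252 | depth [ 0.5474 -0.172 ] 0.0248 z [0.066  0.0704 0.0727] 111
scene table z [-0.0117  0.0008  0.004 ]
scene pan ray [ 0.6824 -0.1396] r 0.0349 | depth [ 0.6806 -0.14  ] 0.0332 z [0.0186 0.0233 0.0269] 156
scene cover ray [0.6863 0.1476] r 0.0369 | depth [0.6822 0.1468] 0.0376 z [0.0086 0.0124 0.0301] 496
scene fine ray [ 0.455  -0.1174] r 0.0358 | depth [ 0.453  -0.1168] 0.0346 z [0.0223 0.0274 0.0313] 133
scene medium ray [0.4601 0.1395] r 0.035 | depth [0.4596 0.1396] 0.0339 z [0.0225 0.0271 0.0312] 141
scene coarse ray [ 0.5514 -0.0176] r 0.0355 | depth [ 0.5493 -0.0198] 0.0341 z [0.0222 0.0268 0.0317] 142
scene mat ray [0.474  0.3452] r 0.0504 | depth [0.4726 0.3453] 0.0489 z [0.0841 0.0871 0.0911] 881
```

```bash
python3 -m pendant '{"deltas": [[1,58.4,-27.25,0,0,0,0.3707],[1,58.4,-27.25,0,0,0,0.3707],[1,58.4,-27.25,0,0,0,0.3707],[1,58.4,-27.25,0,0,0,0.3707],[1,58.4,-27.25,0,0,0,0.3707],[1,58.4,-27.25,0,0,0,0.3707],[1,58.4,-27.25,4,0,0,0.3707],[1,58.4,-27.25,8,0,0,0.3707],[1,58.4,-27.25,12,0,0,0.3707],[1,58.4,-27.25,14,0,0,0.3707],[1,58.4,-27.25,14,0,0,0.3707],[1,58.4,-27.25,14,0,0,0.3707],[1,58.4,-27.25,14,0,0,0.3707],[1,58.4,-27.25,14,0,0,0.3707],[1,58.4,-27.25,14,0,0,0.3707],[1,58.4,-27.25,14,0,0,0.3707]]}'
python3 - <<'E'
from h import *
p,d=cams.capture('scene'); C=cloud('scene',d); cv2.imwrite('pics/s1.png',p[100:300,80:300].repeat(3,0).repeat(3,1))
s=readout.sense(); e=s['eef_pos']; print(e,s['tool_rot'])
m=(abs(C[...,0]-e[0])<.03)&(abs(abs(C[...,1]-e[1])-.05)<.02)&(C[...,2]>.05)&(C[...,2]<.2)
v,u=np.nonzero(m); print(len(u),C[m][:,2].min(),np.percentile(C[m][:,2],[0,1,2,5,10,25]).round(4))
E
```

```text
clock: 1.7
eef_pos: [0.6808, -0.1396, 0.0984]
tool_rot: [-180.0, 0.1, 0.1]
contact_force: [-0.6, -0.4, 0.3]
finger_gap: 0.0854
grip_force: 0.0
[ 0.68066077 -0.1403547   0.09908327] [-1.79999519e+02  4.57081568e-02  2.43575662e-02]
688 0.10327138535282732 [0.1033 0.1081 0.1103 0.1158 0.1232 0.1478]
```

View pics/s1.png

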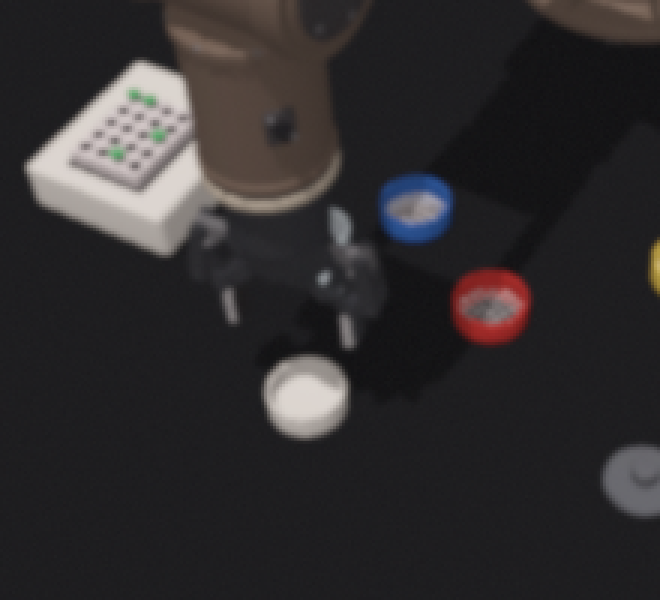

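The picture shows the open gripper centred over the pan. The fingertips at (232,320) and (348,347) are about 5 mm above TCP height when open, so I can go down to TCP z = 7 mm.

```bash
python3 -m pendant '{"deltas": [[1,0,0,4,0,0,0],[1,0,0,7,0,0,0],[1,0,0,8.5,0,0,0],[1,0,0,9.2,0,0,0],[1,0,0,9.2,0,0,0],[-1,0,0,9.2,0,0,0],[-1,0,0,9.2,0,0,0],[-1,0,0,9.2,0,0,0],[-1,0,0,9.2,0,0,0],[-1,0,0,9.2,0,0,0],[-1,0,0,9.2,0,0,0],[-1,0,0,9.2,0,0,0]]}'
```

```text
clock: 2.95
eef_pos: [0.6821, -0.1406, 0.0093]
tool_rot: [180.0, -0.1, 0.0]
contact_force: [-2.0, -1.5, 7.4]
finger_gap: 0.0625
grip_force: 65.8
```

```bash
python3 -m pendant '{"deltas": [[-1,0,0,-1,0,0,0],[-1,0,0,-5,0,0,0],[-1,0,0,-10,0,0,0],[-1,0,-2,-15,0,0,0],[-1,-20.8,-48.4,-15,0,0,0],[-1,-20.8,-48.4,-15,0,0,0],[-1,-20.8,-48.4,-15,0,0,0],[-1,-20.8,-48.4,-15,0,0,0],[-1,-20.8,-48.4,-15,0,0,0],[-1,-20.8,-48.4,-15,0,0,0],[-1,-20.8,-48.4,-15,0,0,0],[-1,-20.8,-48.4,-15,0,0,0],[-1,-20.8,-48.4,-15,0,0,0],[-1,-20.8,-48.4,-15,0,0,0],[-1,-20.8,-48.4,-15,0,0,0],[-1,-20.8,-48.4,-15,0,0,0]]}'
cat > look.py <<'E'
from h import *
import sys
n,u0,v0,w,h,f=sys.argv[1],*map(int,sys.argv[2:7])
p,d=cams.capture(n); cv2.imwrite(f,p) if False else None
cv2.imwrite(sys.argv[7],cv2.resize(p[v0:v0+h,u0:u0+w],None,fx=f,fy=f,interpolation=cv2.INTER_CUBIC)); print(readout.sense()['eef_pos'],readout.sense()['finger_gap'])
E
python3 look.py scene 280 80 180 160 4 pics/s2.png
```

```text
clock: 4.55
eef_pos: [0.4724, 0.3455, 0.1583]
tool_rot: [-180.0, -0.1, 0.2]
contact_force: [0.7, -0.5, -1.6]
finger_gap: 0.0622
grip_force: 66.0
[0.47296014 0.3441734  0.15815222] 0.06285783727738702
```

View pics/s2.png

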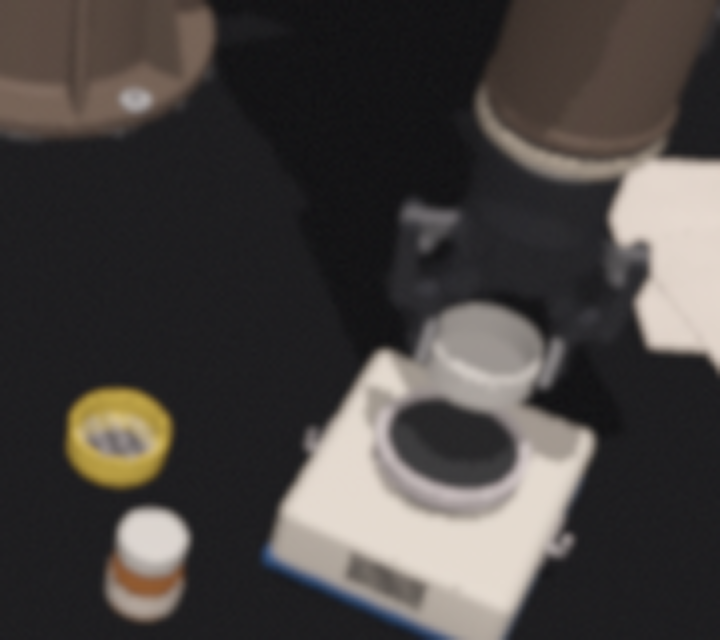

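The pan hangs level between the fingers, with its rim at about (485,340), above the plate at (450,445). I'll lower it 65 mm and let go.

```bash
python3 -m pendant '{"deltas": [[-1,0,0,3,0,0,0],[-1,0,0,5,0,0,0],[-1,0,0,6,0,0,0],[-1,0,0,6.4,0,0,0],[-1,0,0,6.5,0,0,0],[-1,0,0,6.5,0,0,0],[-1,0,0,6.5,0,0,0]]}'
```

```text
clock: 5.3
eef_pos: [0.4734, 0.3423, 0.0941]
tool_rot: [180.0, 0.0, -0.0]
contact_force: [-6.4, -9.5, 22.5]
finger_gap: 0.0624
grip_force: 68.6
```

```bash
python3 -m pendant '{"deltas": [[1,0,0,0,0,0,0],[1,0,0,0,0,0,0],[1,0,0,0,0,0,0],[1,0,0,0,0,0,0],[1,0,0,-1,0,0,0],[1,0,0,-5,0,0,0],[1,-1.9,46.15,-6,0,0,0],[1,-1.9,46.15,-6,0,0,0],[1,-1.9,46.15,-6,0,0,0],[1,-1.9,46.15,-6,0,0,0],[1,-1.9,46.15,-6,0,0,0],[1,-1.9,46.15,-6,0,0,0],[1,-1.9,46.15,-6,0,0,0],[1,-1.9,46.15,-3,0,0,0],[1,-1.9,46.15,0,0,0,0],[1,-1.9,46.15,0,0,0,0],[1,-1.9,46.15,0,0,0,0]]}'
cat > col.py <<'E'
from h import *
import sys
# centre of a rim of the column at height h (world): from both cameras
h=float(sys.argv[1])
for n in('top','scene'):
    p,d=cams.capture(n); cv2.imwrite(f'pics/{n}_{sys.argv[2]}.png',p); C=cloud(n,d)
    m=(np.hypot(C[...,0]-.473,C[...,1]-.344)<.055)&(C[...,2]>h-.006)&(C[...,2]<h+.008)&(d>0)
    v,u=np.nonzero(m); 
    if len(u)<20: print(n,'few',len(u)); continue
    P=plane(n,np.c_[u,v],h); q,r=circ(P); q2,r2=circ(C[m])
    print(n,q.round(4),round(r,4),q2.round(4),round(r2,4),'z',np.percentile(C[m][:,2],[5,50,95]).round(4))
E
python3 col.py .109 c1
```

```text
clock: 7.0
eef_pos: [0.4533, -0.1201, 0.0911]
tool_rot: [-180.0, 0.1, -0.2]
contact_force: [0.3, -0.6, 0.6]
finger_gap: 0.0854
grip_force: 0.0
top [0.4731 0.3395] 0.0334 [0.4733 0.3409] 0.0329 z [0.1041 0.1086 0.1113]
scene [0.4736 0.3406] 0.0354 [0.4711 0.3409] 0.0342 z [0.1035 0.1087 0.112 ]
```

```bash
python3 -m pendant '{"deltas": [[1,0,0,4,0,0,0],[1,0,0,6.5,0,0,0],[1,0,0,8,0,0,0],[1,0,0,8,0,0,0],[-1,0,0,8,0,0,0],[-1,0,0,8,0,0,0],[-1,0,0,8,0,0,0],[-1,0,0,8,0,0,0],[-1,0,0,8,0,0,0],[-1,0,0,8,0,0,0],[-1,0,0,8,0,0,0]]}'
python3 - <<'E'
from h import *
n='top';p=cv2.imread('pics/top_c1.png'); g=p.max(2)
d=np.load('pics/top0.npy');C=cloud(n,d)
p0=cv2.imread('pics/top0.png').max(2)
# dark mat in first picture
m=(p0<90)&(np.hypot(C[...,0]-.473,C[...,1]-.344)<.06)&(C[...,2]>.078)
v,u=np.nonzero(m);print('mat dark',circ(plane(n,np.c_[u,v],.085)),plane(n,[[u.mean(),v.mean()]],.085))
n='scene';p0=cv2.imread('pics/scene0.png').max(2);C=cloud(n,np.load('pics/scene0.npy'))
m=(p0<90)&(np.hypot(C[...,0]-.473,C[...,1]-.344)<.06)&(C[...,2]>.078)
v,u=np.nonzero(m);print('mat dark',circ(plane(n,np.c_[u,v],.085)),plane(n,[[u.mean(),v.mean()]],.085))
# white rim of pan from cloud, centroid
import numpy as np
E
python3 - <<'E'
import cv2,numpy as np
a=cv2.imread('pics/top_c1.png')[185:275,50:145];b=cv2.imread('pics/scene_c1.png')[150:240,345:440]
f=lambda x:cv2.resize(x,None,fx=4,fy=4,interpolation=cv2.INTER_CUBIC)
cv2.imwrite('pics/c1.png',np.hstack([f(a),f(b)]))
E
```

```text
clock: 8.2
eef_pos: [0.4549, -0.1175, 0.014]
tool_rot: [180.0, -0.1, 0.0]
contact_force: [-0.0, 6.5, 10.4]
finger_gap: 0.0629
grip_force: 62.6
mat dark (array([0.47228068, 0.34587485]), 0.04036583751440048) [[0.47207923 0.34602032 0.085     ]]
mat dark (array([0.4679327 , 0.34720412]), 0.03745066747069359) [[0.46922576 0.34690486 0.085     ]]
```

View pics/c1.png

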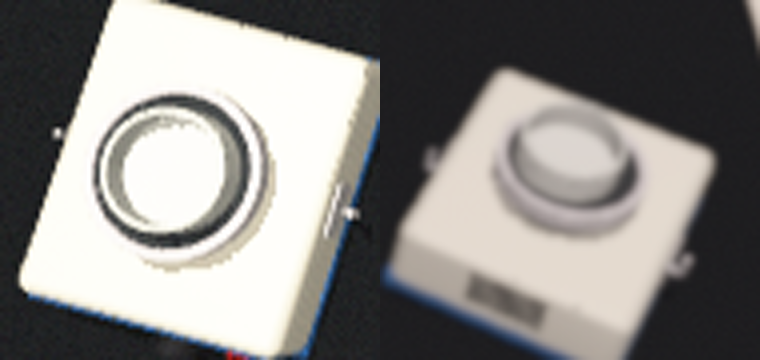

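The top view (left) and scene view (right) show the pan flat inside the lip, but 4–5 mm right of the mat centre (measured y 0.3405 against 0.345). I'll put the blue sieve down and recentre the pan, since there is plenty of time.

```bash
python3 -m pendant '{"deltas": [[1,0,0,0,0,0,0],[1,0,0,0,0,0,0],[1,0,0,0,0,0,0],[1,0,0,-1,0,0,0],[1,0,0,-5,0,0,0],[1,0,0,-10,0,0,0],[1,0,-2,-14.3,0,0,0],[1,1.9,-45.8,-14.3,0,0,0],[1,1.9,-45.8,-14.3,0,0,0],[1,1.9,-45.8,-14.3,0,0,0],[1,1.9,-45.8,-14.3,0,0,0],[1,1.9,-45.8,-14.3,0,0,0],[1,1.9,-45.8,-14.3,0,0,0],[1,1.9,-45.8,-14.3,0,0,0],[1,1.9,-45.8,-14.3,0,0,0],[1,1.9,-45.8,-14.3,0,0,0],[1,1.9,-45.8,-14.3,0,0,0],[1,1.9,-45.8,-14.3,0,0,0]]}'
python3 -m pendant '{"deltas": [[1,0,0,4,0,0,0],[1,0,0,5.6,0,0,0],[1,0,0,5.9,0,0,0],[1,0,0,5.9,0,0,0],[-1,0,0,5.9,0,0,0],[-1,0,0,5.9,0,0,0],[-1,0,0,5.9,0,0,0],[-1,0,0,5.9,0,0,0],[-1,0,0,5.9,0,0,0],[-1,0,0,5.9,0,0,0]]}'
python3 -m pendant '{"deltas": [[-1,0,0,-0.5,0,0,0],[-1,0,-0.45,-0.5,0,0,0],[-1,0,-0.45,-0.3,0,0,0],[-1,0,-0.45,-0.15,0,0,0],[-1,0,-0.45,-0.15,0,0,0],[-1,0,-0.45,-0.15,0,0,0]]}'
```

```text
clock: 10.0
eef_pos: [0.4725, 0.3407, 0.1556]
tool_rot: [180.0, 0.0, 0.1]
contact_force: [0.1, -1.0, 0.3]
finger_gap: 0.0856
grip_force: 0.0
clock: 11.0
eef_pos: [0.4738, 0.3403, 0.098]
tool_rot: [-180.0, -0.1, 0.0]
contact_force: [-0.0, -3.1, 10.9]
finger_gap: 0.0622
grip_force: 63.8
clock: 11.6
eef_pos: [0.4731, 0.345, 0.098]
tool_rot: [-180.0, -0.0, 0.0]
contact_force: [-1.8, 0.6, 7.7]
finger_gap: 0.0623
grip_force: 66.9
```

```bash
python3 -m pendant '{"deltas": [[1,0,0,0,0,0,0],[1,0,0,0,0,0,0],[1,0,0,0,0,0,0],[1,0,0,-1,0,0,0],[1,0,0,-5,0,0,0],[1,-1.9,46.25,-6,0,0,0],[1,-1.9,46.25,-6,0,0,0],[1,-1.9,46.25,-6,0,0,0],[1,-1.9,46.25,-6,0,0,0],[1,-1.9,46.25,-6,0,0,0],[1,-1.9,46.25,-6,0,0,0],[1,-1.9,46.25,-6,0,0,0],[1,-1.9,46.25,-3,0,0,0],[1,-1.9,46.25,0,0,0,0],[1,-1.9,46.25,0,0,0,0],[1,-1.9,46.25,0,0,0,0]]}'
python3 col.py .109 c2
python3 - <<'E'
from h import *
d=cams.capture('top')[1];C=cloud('top',d);m=(np.hypot(C[...,0]-.454,C[...,1]+.1175)<.05)&(C[...,2]>.022)&(C[...,2]<.036);v,u=np.nonzero(m);print('fine',circ(plane('top',np.c_[u,v],.028)))
E
```

```text
clock: 13.2
eef_pos: [0.4532, -0.1202, 0.0966]
tool_rot: [-180.0, 0.1, -0.2]
contact_force: [-0.7, -0.2, 0.5]
finger_gap: 0.0855
grip_force: 0.0
top [0.4724 0.342 ] 0.0333 [0.4719 0.3433] 0.0327 z [0.1038 0.1085 0.1116]
scene [0.4748 0.3457] 0.0368 [0.4713 0.3422] 0.0347 z [0.1036 0.1083 0.1121]
fine (array([0., 0.]), 0.0)
```

```bash
python3 -m pendant '{"deltas": [[1,0,0,4,0,0,0],[1,0,0,7,0,0,0],[1,0,0,8.5,0,0,0],[1,0,0,8.5,0,0,0],[-1,0,0,8.5,0,0,0],[-1,0,0,8.5,0,0,0],[-1,0,0,8.5,0,0,0],[-1,0,0,8.5,0,0,0],[-1,0,0,8.5,0,0,0],[-1,0,0,8.5,0,0,0],[-1,0,0,7,0,0,0],[-1,0,0,3,0,0,0],[-1,0,0,-2,0,0,0],[-1,0,-3,-5.5,0,0,0]]}'
python3 -m pendant '{"deltas": [[-1,1.9,-43.2,0,0,0,0],[-1,1.9,-43.2,0,0,0,0],[-1,1.9,-43.2,0,0,0,0],[-1,1.9,-43.2,0,0,0,0],[-1,1.9,-43.2,0,0,0,0],[-1,1.9,-43.2,0,0,0,0],[-1,1.9,-43.2,0,0,0,0],[-1,1.9,-43.2,0,0,0,0],[-1,1.9,-43.2,0,0,0,0],[-1,1.9,-43.2,0,0,0,0],[-1,1.9,-43.2,0,0,0,0],[-1,1.9,-43.2,0,0,0,0]]}'
python3 look.py scene 320 90 120 120 5 pics/s3.png
```

```text
clock: 14.75
eef_pos: [0.4555, -0.0892, 0.1569]
tool_rot: [179.9, -0.3, -0.1]
contact_force: [0.9, 0.6, -1.3]
finger_gap: 0.0628
grip_force: 66.3
clock: 15.95
eef_pos: [0.4728, 0.3436, 0.1536]
tool_rot: [-180.0, -0.0, -0.0]
contact_force: [0.8, -0.4, -1.1]
finger_gap: 0.0626
grip_force: 66.3
[0.47299773 0.34335618 0.15346071] 0.06273623263185688
```

View pics/s3.png

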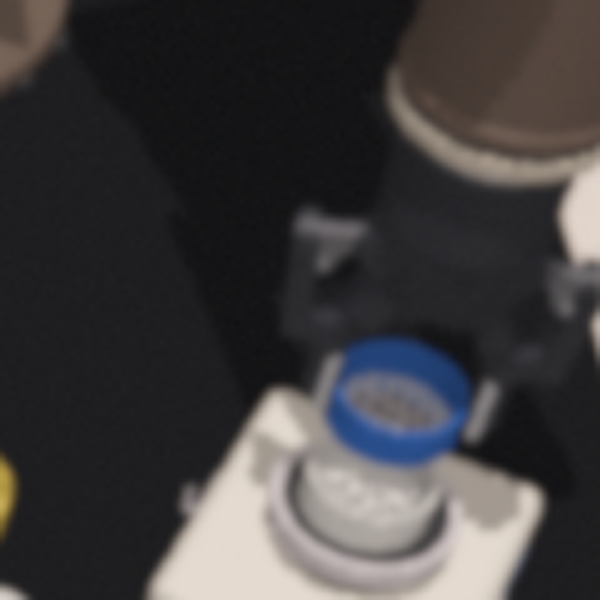

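The picture shows the blue sieve held above the pan. Its rim at (400,400) looks a little tilted, so I'll check that with depth.

```bash
cat > tilt.py <<'E'
from h import *
import sys
e=readout.sense()['eef_pos']; lo,hi=map(int,sys.argv[1:3])
for n in('scene','top'):
    p,d=cams.capture(n);C=cloud(n,d);hsv=cv2.cvtColor(p,cv2.COLOR_BGR2HSV)
    m=(hsv[...,0]>=lo)&(hsv[...,0]<=hi)&(hsv[...,1]>120)&(hsv[...,2]>50)&(d>0)&(np.hypot(C[...,0]-e[0],C[...,1]-e[1])<.045)
    P=C[m]; r=np.hypot(P[:,0]-e[0],P[:,1]-e[1]); 
    a=np.arctan2(P[:,1]-e[1],P[:,0]-e[0])
    print(n,len(P),P.min(0).round(4),P.max(0).round(4))
    if len(P)<30: continue
    top=[]  # highest points per sector
    for k in range(12):
        s=P[(a>=-np.pi+k*np.pi/6)&(a<-np.pi+(k+1)*np.pi/6)]
        if len(s)>2: top.append([(-165+30*k),len(s),np.percentile(s[:,2],90)])
    print(np.array(top).round(4).tolist())
E
python3 tilt.py 100 130
```

```text
scene 319 [0.4373 0.3141 0.1469] [0.5042 0.3741 0.171 ]
[[-165.0, 43.0, 0.1674], [-135.0, 24.0, 0.1681], [-75.0, 8.0, 0.1669], [-45.0, 33.0, 0.1658], [-15.0, 36.0, 0.1633], [15.0, 33.0, 0.1646], [45.0, 23.0, 0.1662], [75.0, 21.0, 0.1694], [105.0, 16.0, 0.1688], [135.0, 34.0, 0.1673], [165.0, 48.0, 0.1671]]
top 184 [0.4398 0.3013 0.0861] [0.5009 0.3674 0.2405]
[[-165.0, 20.0, 0.1686], [-135.0, 38.0, 0.1671], [-105.0, 22.0, 0.1667], [-45.0, 18.0, 0.2375], [-15.0, 15.0, 0.1667], [15.0, 16.0, 0.1656], [135.0, 29.0, 0.1681], [165.0, 26.0, 0.1681]]
```

The tilt is under 3°, so the tapered spigot will take it up. Lowering.

```bash
python3 -m pendant '{"deltas": [[-1,0,0,2,0,0,0],[-1,0,0,2.8,0,0,0],[-1,0,0,3.3,0,0,0],[-1,0,0,3.6,0,0,0],[-1,0,0,3.75,0,0,0],[-1,0,0,3.75,0,0,0]]}'
```

```text
clock: 16.7
eef_pos: [0.4729, 0.3438, 0.1175]
tool_rot: [180.0, -0.0, 0.0]
contact_force: [-10.7, -9.9, 37.1]
finger_gap: 0.0623
grip_force: 70.1
```

```bash
python3 -m pendant '{"deltas": [[1,0,0,-0.1,0,0,0],[1,0,0,-0.2,0,0,0],[1,0,0,-0.2,0,0,0],[1,0,0,-0.2,0,0,0],[1,0,0,-1,0,0,0],[1,0,0,-4,0,0,0],[1,0,0,-6,0,0,0],[1,-1.3,20.55,-6,0,0,0],[1,-1.3,20.55,-6,0,0,0],[1,-1.3,20.55,-6,0,0,0],[1,-1.3,20.55,-3,0,0,0],[1,-1.3,20.55,1,0,0,0],[1,-1.3,20.55,2,0,0,0],[1,-1.3,20.55,2,0,0,0]]}'
python3 col.py .131 c3
python3 - <<'E'
import cv2,numpy as np
a=cv2.imread('pics/top_c3.png')[185:275,50:145];b=cv2.imread('pics/scene_c3.png')[150:240,345:440]
f=lambda x:cv2.resize(x,None,fx=4,fy=4,interpolation=cv2.INTER_CUBIC)
cv2.imwrite('pics/c3.png',np.hstack([f(a),f(b)]))
E
```

```text
clock: 18.1
eef_pos: [0.4595, 0.1387, 0.0945]
tool_rot: [180.0, 0.2, -0.0]
contact_force: [0.5, -0.5, 0.1]
finger_gap: 0.0854
grip_force: 0.0
top few 0
scene [0.4729 0.3418] 0.0357 [0.4716 0.3425] 0.035 z [0.1256 0.1305 0.1342]
```

View pics/c3.png

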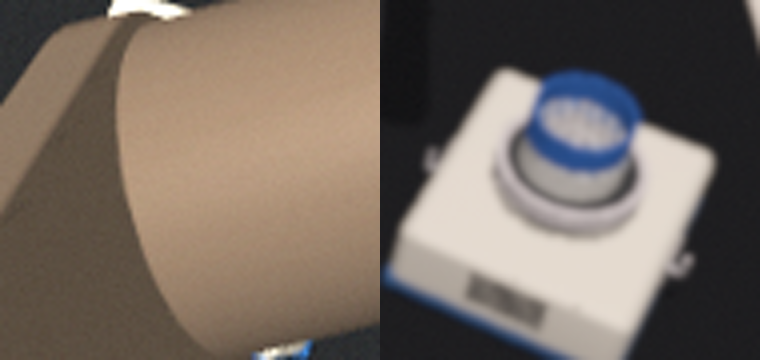

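The blue sieve is seated level on the pan, with its rim at z 0.1305 against 0.131 expected. The arm blocks the top view. Next is yellow.

```bash
python3 -m pendant '{"deltas": [[1,0,0,4,0,0,0],[1,0,0,7,0,0,0],[1,0,0,8.3,0,0,0],[1,0,0,8.3,0,0,0],[-1,0,0,8.3,0,0,0],[-1,0,0,8.3,0,0,0],[-1,0,0,8.3,0,0,0],[-1,0,0,8.3,0,0,0],[-1,0,0,8.3,0,0,0],[-1,0,0,8.3,0,0,0],[-1,0,0,7,0,0,0],[-1,0,0,3,0,0,0],[-1,0,0,-2,0,0,0],[-1,0,0,-6.5,0,0,0],[-1,0,0,-7.8,0,0,0]]}'
python3 -m pendant '{"deltas": [[-1,1.25,-20.45,0,0,0,0],[-1,1.25,-20.45,0,0,0,0],[-1,1.25,-20.45,0,0,0,0],[-1,1.25,-20.45,0,0,0,0],[-1,1.25,-20.45,0,0,0,0],[-1,1.25,-20.45,0,0,0,0],[-1,1.25,-20.45,0,0,0,0],[-1,1.25,-20.45,0,0,0,0]]}'
python3 tilt.py 20 35
```

```text
clock: 19.7
eef_pos: [0.4621, 0.1393, 0.1793]
tool_rot: [-179.9, -0.4, 0.0]
contact_force: [-0.4, 1.0, -1.9]
finger_gap: 0.0628
grip_force: 66.3
clock: 20.5
eef_pos: [0.4725, 0.3419, 0.1739]
tool_rot: [180.0, -0.0, -0.1]
contact_force: [0.1, 0.1, -1.9]
finger_gap: 0.0624
grip_force: 66.3
scene 417 [0.436  0.311  0.1658] [0.5043 0.3726 0.1921]
[[-165.0, 54.0, 0.188], [-135.0, 33.0, 0.1884], [-75.0, 18.0, 0.1876], [-45.0, 46.0, 0.1882], [-15.0, 46.0, 0.1875], [15.0, 47.0, 0.1882], [45.0, 33.0, 0.1886], [75.0, 20.0, 0.191], [105.0, 25.0, 0.1903], [135.0, 38.0, 0.1882], [165.0, 55.0, 0.1878]]
top 263 [0.4395 0.3047 0.0851] [0.5012 0.371  0.2975]
[[-165.0, 30.0, 0.1885], [-135.0, 45.0, 0.1892], [-105.0, 28.0, 0.1876], [-75.0, 5.0, 0.2484], [-45.0, 22.0, 0.2606], [-15.0, 17.0, 0.1881], [15.0, 25.0, 0.1873], [135.0, 51.0, 0.1879], [165.0, 40.0, 0.1886]]
```

```bash
python3 -m pendant '{"deltas": [[-1,0,0,2,0,0,0],[-1,0,0,2.7,0,0,0],[-1,0,0,3.2,0,0,0],[-1,0,0,3.5,0,0,0],[-1,0,0,3.65,0,0,0],[-1,0,0,3.65,0,0,0],[-1,0,0,3.65,0,0,0]]}'
```

```text
clock: 21.3
eef_pos: [0.4726, 0.3428, 0.1391]
tool_rot: [180.0, -0.0, 0.0]
contact_force: [-10.0, -10.7, 38.4]
finger_gap: 0.0625
grip_force: 70.3
```

```bash
python3 -m pendant '{"deltas": [[1,0,0,-0.1,0,0,0],[1,0,0,-0.2,0,0,0],[1,0,0,-0.2,0,0,0],[1,0,0,-0.2,0,0,0],[1,0,0,-1,0,0,0],[1,0,0,-4,0,0,0],[1,0,0,-6,0,0,0],[1,7.8,36.3,-6,0,0,0],[1,7.8,36.3,-6,0,0,0],[1,7.8,36.3,-6,0,0,0],[1,7.8,36.3,-6,0,0,0],[1,7.8,36.3,-6,0,0,0],[1,7.8,36.3,-6,0,0,0],[1,7.8,36.3,-6,0,0,0],[1,7.8,36.3,-3,0,0,0],[1,7.8,36.3,1,0,0,0],[1,7.8,36.3,4,0,0,0],[1,7.8,36.3,4,0,0,0],[1,7.8,36.3,4,0,0,0]]}'
python3 col.py .153 c4
python3 - <<'E'
import cv2,numpy as np
a=cv2.imread('pics/top_c4.png')[185:275,50:145];b=cv2.imread('pics/scene_c4.png')[140:230,345:440]
f=lambda x:cv2.resize(x,None,fx=4,fy=4,interpolation=cv2.INTER_CUBIC)
cv2.imwrite('pics/c4.png',np.hstack([f(a),f(b)]))
E
```

```text
clock: 23.2
eef_pos: [0.5507, -0.0196, 0.0974]
tool_rot: [-180.0, 0.0, 0.0]
contact_force: [0.1, 0.4, 0.4]
finger_gap: 0.0854
grip_force: 0.0
top [0.4716 0.3402] 0.0333 [0.472  0.3412] 0.0327 z [0.1476 0.1528 0.1554]
scene [0.4728 0.3424] 0.0362 [0.4706 0.3421] 0.0346 z [0.1476 0.1521 0.1563]
```

View pics/c4.png

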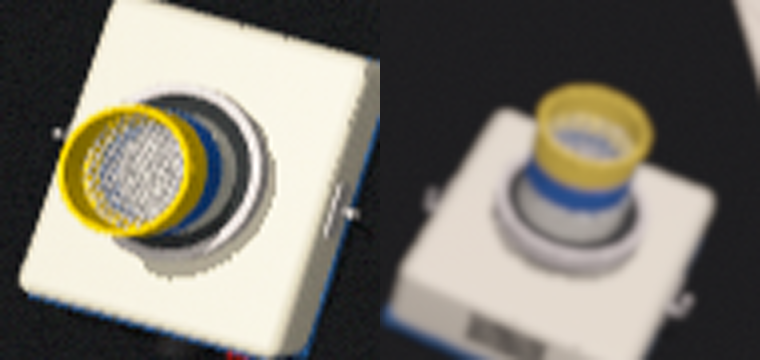

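Yellow is seated level on blue, with its rim at z 0.1525 against 0.153 expected. Next is red.

```bash
python3 -m pendant '{"deltas": [[1,0,0,4,0,0,0],[1,0,0,7,0,0,0],[1,0,0,8.4,0,0,0],[1,0,0,8.4,0,0,0],[-1,0,0,8.4,0,0,0],[-1,0,0,8.4,0,0,0],[-1,0,0,8.4,0,0,0],[-1,0,0,8.4,0,0,0],[-1,0,0,8.4,0,0,0],[-1,0,0,8.4,0,0,0],[-1,0,0,7,0,0,0],[-1,0,0,3,0,0,0],[-1,0,0,-2,0,0,0],[-1,0,0,-7,0,0,0],[-1,0,0,-9.95,0,0,0]]}'
python3 -m pendant '{"deltas": [[-1,-7.85,-36.15,0,0,0,0],[-1,-7.85,-36.15,0,0,0,0],[-1,-7.85,-36.15,0,0,0,0],[-1,-7.85,-36.15,0,0,0,0],[-1,-7.85,-36.15,0,0,0,0],[-1,-7.85,-36.15,0,0,0,0],[-1,-7.85,-36.15,0,0,0,0],[-1,-7.85,-36.15,0,0,0,0],[-1,-7.85,-36.15,0,0,0,0],[-1,-7.85,-36.15,0,0,0,0],[-1,-7.85,-36.15,0,0,0,0],[-1,-7.85,-36.15,0,0,0,0]]}'
python3 tilt.py 0 8
```

```text
clock: 24.8
eef_pos: [0.5518, -0.0198, 0.202]
tool_rot: [180.0, -0.3, 0.0]
contact_force: [1.3, -0.0, -1.6]
finger_gap: 0.0624
grip_force: 66.3
clock: 26.0
eef_pos: [0.4724, 0.3407, 0.1968]
tool_rot: [-180.0, -0.0, -0.1]
contact_force: [-0.2, 0.4, -1.5]
finger_gap: 0.0624
grip_force: 66.2
scene 421 [0.4371 0.3099 0.1844] [0.5037 0.3713 0.2198]
[[-165.0, 56.0, 0.2104], [-135.0, 34.0, 0.2104], [-75.0, 17.0, 0.2101], [-45.0, 46.0, 0.2104], [-15.0, 49.0, 0.21], [15.0, 49.0, 0.2098], [45.0, 32.0, 0.21], [75.0, 20.0, 0.2115], [105.0, 22.0, 0.2108], [135.0, 39.0, 0.2095], [165.0, 56.0, 0.2098]]
top 235 [0.4395 0.307  0.1322] [0.5028 0.3646 0.2823]
[[-165.0, 32.0, 0.2108], [-135.0, 41.0, 0.2104], [-105.0, 26.0, 0.2107], [-45.0, 13.0, 0.2665], [-15.0, 22.0, 0.2108], [15.0, 24.0, 0.2107], [135.0, 40.0, 0.2102], [165.0, 35.0, 0.2112]]
```

```bash
python3 -m pendant '{"deltas": [[-1,0,0,2,0,0,0],[-1,0,0,2.7,0,0,0],[-1,0,0,3.2,0,0,0],[-1,0,0,3.5,0,0,0],[-1,0,0,3.65,0,0,0],[-1,0,0,3.65,0,0,0],[-1,0,0,3.65,0,0,0]]}'
```

```text
clock: 26.8
eef_pos: [0.4722, 0.3415, 0.1618]
tool_rot: [-180.0, -0.0, 0.0]
contact_force: [-8.7, -7.3, 29.7]
finger_gap: 0.0622
grip_force: 69.3
```

Run:
```python
from h import *
for n,s in(('top',(194,137)),('scene',(295,260))):
    C=cloud(n,np.load(f'pics/{n}0.npy'));near=np.hypot(C[...,0]-.687,C[...,1]-.144)<.055
    for lo,hi,zp in((.006,.0165,.011),(.023,.036,.029)):
        m=near&(C[...,2]>lo)&(C[...,2]<hi);v,u=np.nonzero(m);P=plane(n,np.c_[u,v],zp);print(n,zp,circ(P),P.mean(0).round(4),len(u))
```

```text
top 0.011 (array([0.6749897 , 0.14373675]), 0.0437871478497982) [0.6864 0.1433 0.011 ] 467
top 0.029 (array([0.68688607, 0.14354506]), 0.011361275799572468) [0.687  0.1435 0.029 ] 70
scene 0.011 (array([0.68929487, 0.13305607]), 0.04382755979895592) [0.6889 0.1447 0.011 ] 409
scene 0.029 (array([0.68768686, 0.14459157]), 0.012674940750002861) [0.6878 0.1444 0.029 ] 67
```

```bash
python3 -m pendant '{"deltas": [[1,0,0,-0.1,0,0,0],[1,0,0,-0.2,0,0,0],[1,0,0,-0.2,0,0,0],[1,0,0,-0.2,0,0,0],[1,0,0,-1,0,0,0],[1,0,0,-4,0,0,0],[1,0,0,-6,0,0,0],[1,21.5,19.8,-6,0,0,0],[1,21.5,19.8,-6,0,0,0],[1,21.5,19.8,-6,0,0,0],[1,21.5,19.8,-6,0,0,0],[1,21.5,19.8,-6,0,0,0],[1,21.5,19.8,-3,0,0,0],[1,21.5,19.8,1,0,0,0],[1,21.5,19.8,5,0,0,0],[1,21.5,19.8,5.9,0,0,0],[1,21.5,19.8,5.9,0,0,0],[1,21.5,19.8,5.9,0,0,0]]}'
python3 col.py .175 c5
python3 - <<'E'
import cv2,numpy as np
a=cv2.imread('pics/top_c5.png')[185:275,50:145];b=cv2.imread('pics/scene_c5.png')[130:220,345:440]
f=lambda x:cv2.resize(x,None,fx=4,fy=4,interpolation=cv2.INTER_CUBIC)
cv2.imwrite('pics/c5.png',np.hstack([f(a),f(b)]))
E
```

```text
clock: 28.6
eef_pos: [0.6881, 0.1443, 0.1029]
tool_rot: [-180.0, -0.1, 0.0]
contact_force: [0.9, -1.0, 0.5]
finger_gap: 0.0851
grip_force: 0.0
top few 0
scene [0.4716 0.3398] 0.0355 [0.4705 0.3418] 0.0339 z [0.1697 0.1744 0.1777]
```

View pics/c5.png

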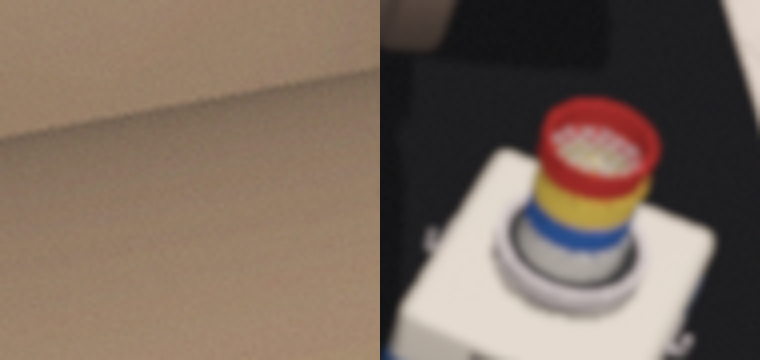

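Red is seated on yellow, level, with its rim at z 0.1745. Next is the cover, held by its knob.

```bash
python3 -m pendant '{"deltas": [[1,0,0,4,0,0,0],[1,0,0,6.5,0,0,0],[1,0,0,7.75,0,0,0],[1,0,0,7.75,0,0,0],[-1,0,0,7.75,0,0,0],[-1,0,0,7.75,0,0,0],[-1,0,0,7.75,0,0,0],[-1,0,0,7.75,0,0,0],[-1,0,0,7.75,0,0,0],[-1,0,0,7.75,0,0,0],[-1,0,0,7.75,0,0,0],[-1,0,0,7.75,0,0,0],[-1,0,0,7.75,0,0,0],[-1,0,0,7.75,0,0,0]]}'
```

```text
clock: 30.1
eef_pos: [0.6875, 0.1438, 0.0243]
tool_rot: [-180.0, -0.1, 0.0]
contact_force: [-2.0, -1.3, 9.4]
finger_gap: 0.0192
grip_force: 58.3
```

```bash
python3 -m pendant '{"deltas": [[-1,0,0,-1,0,0,0],[-1,0,0,-5,0,0,0],[-1,0,0,-10,0,0,0],[-1,0,0,-15,0,0,0],[-1,0,0,-19.5,0,0,0],[-1,-1,-1,-20.8,0,0,0],[-1,-21.55,-19.75,-20.8,0,0,0],[-1,-21.55,-19.75,-20.8,0,0,0],[-1,-21.55,-19.75,-20.8,0,0,0],[-1,-21.55,-19.75,-20.8,0,0,0],[-1,-21.55,-19.75,-20.8,0,0,0],[-1,-21.55,-19.75,-20.8,0,0,0],[-1,-21.55,-19.75,-20.8,0,0,0],[-1,-21.55,-19.75,-20.8,0,0,0],[-1,-21.55,-19.75,-20.8,0,0,0],[-1,-21.55,-19.75,-20.8,0,0,0]]}'
python3 look.py scene 330 60 110 130 4 pics/s6.png
python3 - <<'E'
from h import *
e=readout.sense()['eef_pos']
for n in('scene','top'):
    p,d=cams.capture(n);C=cloud(n,d);cv2.imwrite(f'pics/{n}_c6.png',p)
    m=(np.hypot(C[...,0]-e[0],C[...,1]-e[1])<.04)&(C[...,2]>.195)&(C[...,2]<.223)&(d>0);P=C[m];print(n,len(P))
    if len(P)<20: continue
    print(np.percentile(P,[2,50,98],axis=0).round(4).tolist())
    r=np.hypot(P[:,0]-e[0],P[:,1]-e[1]);
    for k in range(8):
        a=np.degrees(np.arctan2(P[:,1]-e[1],P[:,0]-e[0]));s=(abs((a-45*k+180)%360-180)<22)&(r>.018)
        if s.sum()>3: print(45*k,s.sum(),np.percentile(P[s,2],[10,50,90]).round(4),r[s].max().round(4))
E
```

```text
clock: 31.7
eef_pos: [0.4722, 0.3405, 0.2312]
tool_rot: [180.0, 0.0, -0.1]
contact_force: [-0.3, 0.6, -0.6]
finger_gap: 0.0192
grip_force: 58.8
[0.47221959 0.34054489 0.2311685 ] 0.019388537659879298
scene 279
[[0.4568, 0.31, 0.2153], [0.4832, 0.3368, 0.2188], [0.5018, 0.3684, 0.2219]]
0 45 [0.216  0.2186 0.221 ] 0.0324
45 38 [0.2166 0.2183 0.2206] 0.0306
90 30 [0.2177 0.2192 0.2204] 0.0296
225 13 [0.2179 0.2186 0.2207] 0.0335
270 41 [0.217  0.2186 0.2204] 0.0333
315 45 [0.2159 0.2185 0.2205] 0.0329
top 509
[[0.4429, 0.3082, 0.2155], [0.4591, 0.3319, 0.2182], [0.5018, 0.3613, 0.2208]]
0 69 [0.2165 0.2182 0.2194] 0.0318
45 7 [0.2166 0.2188 0.2202] 0.0299
135 58 [0.217  0.2184 0.2202] 0.0308
180 81 [0.217  0.2184 0.2199] 0.0325
225 96 [0.2167 0.2182 0.2198] 0.0334
270 83 [0.2158 0.2182 0.2198] 0.0343
315 46 [0.2158 0.2179 0.2194] 0.0336
```

View pics/s6.png

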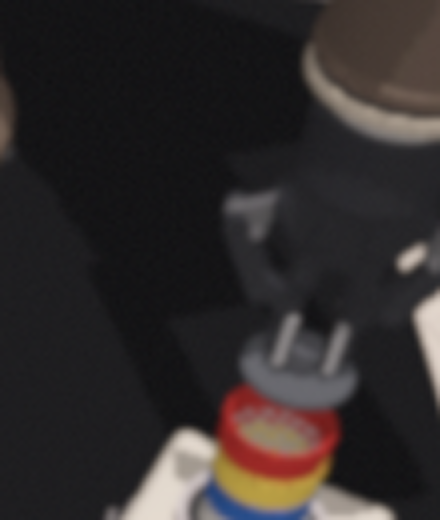

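The cover hangs level above the red rim, disc at (298,375), with its disc top at z 0.218 and origin at 0.207. Seating needs 38 mm down.

```bash
python3 -m pendant '{"deltas": [[-1,0,0,2,0,0,0],[-1,0,0,3,0,0,0],[-1,0,0,3.5,0,0,0],[-1,0,0,3.8,0,0,0],[-1,0,0,4,0,0,0],[-1,0,0,4,0,0,0],[-1,0,0,4,0,0,0]]}'
```

```text
clock: 32.55
eef_pos: [0.472, 0.3414, 0.1931]
tool_rot: [-180.0, -0.1, 0.0]
contact_force: [-6.1, -3.8, 20.8]
finger_gap: 0.0195
grip_force: 61.2
```

```bash
python3 -m pendant '{"deltas": [[0.2,0,0,-0.2,0,0,0],[0.2,0,0,-0.2,0,0,0],[0.2,0,0,-0.2,0,0,0],[0.2,0,0,-0.2,0,0,0],[0.2,0,0,-1,0,0,0],[0.2,0,0,-3,0,0,0],[0.2,0,0,-6,0,0,0],[0.2,7,36,-8,0,0,0],[0.2,7,36,-8,0,0,0],[0.2,7,36,-8,0,0,0],[0.2,7,36,-8,0,0,0],[0.2,7,36,-8,0,0,0],[0.2,7,36,-8,0,0,0],[0.2,7,36,-8,0,0,0],[0.2,7,36,-8,0,0,0],[0.2,7,36,-8,0,0,0],[0.2,7,36,-8,0,0,0],[0.2,7,36,-8,0,0,0]]}'
python3 - <<'E'
from h import *
im=[]
for n,(v,u) in(('top',(185,45)),('scene',(125,345))):
    p,d=cams.capture(n);C=cloud(n,d);cv2.imwrite(f'pics/{n}_end.png',p)
    near=np.hypot(C[...,0]-.472,C[...,1]-.342)<.05
    for lo,hi,zp in((.176,.184,.18),(.192,.205,.198)):
        m=near&(C[...,2]>lo)&(C[...,2]<hi);vv,uu=np.nonzero(m);print(n,zp,len(uu),np.median(C[m][:,2]) if m.any() else '',circ(plane(n,np.c_[uu,vv],zp)) if m.sum()>5 else '')
    im.append(cv2.resize(p[v:v+95,u:u+95],None,fx=4,fy=4,interpolation=cv2.INTER_CUBIC))
cv2.imwrite('pics/end.png',np.hstack(im))
E
```

```text
clock: 34.35
eef_pos: [0.5414, -0.0177, 0.2714]
tool_rot: [-180.0, 0.0, 0.1]
contact_force: [0.5, -0.6, 0.5]
finger_gap: 0.0515
grip_force: 0.0
top 0.18 787 0.18050859220294735 (array([0.47181794, 0.33900681]), 0.032787371426820755)
top 0.198 123 0.19815796130501984 (array([0.4714776 , 0.33806714]), 0.012028479017317295)
scene 0.18 351 0.18080841275931747 (array([0.47226515, 0.3399432 ]), 0.03475366160273552)
scene 0.198 64 0.19840197166085205 (array([0.47349322, 0.3417443 ]), 0.013236956670880318)
```

View pics/end.png

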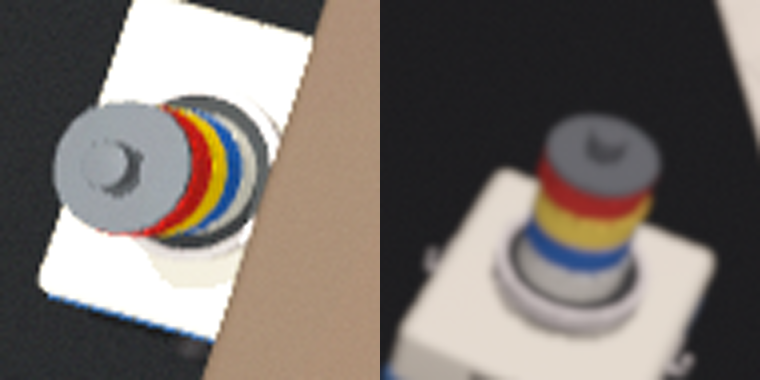

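The column is complete, in order and level. The cover disc is at z 0.1805 (0.180 expected), and the gripper is well clear.

```bash
python3 -c "
from bench import env;print(env.finish_job())"
```

```text
the job is handed in; nothing more can be done
None
```

The column of pan, blue, yellow, red and cover stands upright and let go of on the shaker plate, each piece seated to within about 1 mm of its expected height, and the job was handed in at about 34 s; the beaker and jar were not touched.

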